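Slide the sample board out over the inspection camera and hold it

ROBOT

A 6-joint arm with a two-finger parallel gripper is mounted at the origin on the work surface. World frame = base frame: x ahead of the robot, y to its left, z up, the work surface at z = 0. Lengths are in m, angles in degrees, forces in N, time in s.
With the tool pointing down it reaches from about 0.4 to 0.825 m from the base axis. Payload 7 kg.
Tool frame: the origin (TCP) lies midway between the tips of the shut fingers; the grasp point (between the pads) lies 19 mm behind it; z points along the fingers, y is the line along which they close (so a half turn about z gives the same grasp; the last joint's range is limited). The gripper opens to 88 mm and grips with 3 to 60 N. Pads are 19 mm wide; open, the fingers measure 130 mm over their backs; the gripper's body (78 mm by 193 mm) begins 47 mm behind the grasp point.
Start: joints at [92.08, 20.546, 0.682, 0, -70.136, -16.507], TCP at [0.168, 0.654, 0.227] pointing down, gripper open.
Joint ranges: [-176.03, 176.03], [-82.01, 121.73], [-58.28, 71.71], [-173.87, 95.51], [-174.79, -0.11], [-173.66, 173.66]. Speed limits (degrees/s): [136.94, 136.94, 172.46, 180, 180, 180].

INTERFACE

Orientations are given as a 3x3 rotation matrix whose columns are the frame's x, y, z axes.
In Python, from rig import robot gives the robot as it stands. Calls block until the motion is done:
- robot.goto(position, orientation): joint-space move of the TCP to a pose.
- robot.servo_line(position, ori=None, speed=0.15): straight line of the TCP; ori=None keeps the orientation; speed is the mean speed in m/s.
- robot.movej(angles): joint-space move.
- robot.move_gripper(opening): opening from 0.0 (shut) to 1.0 (fully open); the grip force is fixed at half the most; returns when the fingers have stopped.
- robot.dwell(seconds).
- robot.ik(position, orientation): joint angles nearest the present ones, or None.
- robot.grab_frame(name): name is "scene" or "top" or "wrist"; returns (picture, depth): 480x640x3 uint8, red, green, blue; 480x640 float32, m along the optical axis (not along the pixel's ray), 0 where there is no reading.
- robot.camera_info(name): a dict with "vfov" (degrees; the focal length in pixels is half the picture's height over the tangent of half this angle, whatever the lens; pixels are square), "cx", "cy" (the principal point, pixels), "view" (4x4, takes a point from world to camera coordinates); the wrist camera has in their place "T_tool_cam" (4x4, takes a point from camera to tool coordinates, whose origin is the TCP and whose axes are the flange's). Camera axes: x right, y down, z forward; pixel columns grow to the right and rows downward; lengths in m; the calibration is good to about 2 mm. A picture is of the moment at which its call begins: read the wrist's pose just before it. camera_info takes no time and is no camera call.
A pose or a line that the arm cannot do raises robot.Unreachable and nothing moves.
- robot.job_done(): hands the job in; it is judged then, once.
Readings, each from a call of its own:
- robot.read_t(): time.
- robot.read_qpos(): joint angles.
- robot.read_qvel(): joint speeds.
- robot.read_effort(): joint torques, N m.
- robot.read_position(): TCP position.
- robot.read_tcp_rot(): TCP orientation.
- robot.read_force(): force on the tool from outside, world axes, zero at the start.
- robot.read_ft_torque(): the same for the moment, N m.
- robot.read_grip_width(): opening from 0.0 (shut) to 1.0 (fully open).
- robot.read_finger_force(): force on a finger pad.
Only numpy, scipy, OpenCV 4.12 (cv2) and the standard library are available. Lean on these libraries where they do the work, as an engineer would, in place of code of your own. Each camera call takes 0.05 s, during which the arm holds its last target. There are 200 camera calls.

TASK

Lift the loose cap off the upward-looking camera and set it down gently on the bench, mouth down, out of the way. Then take the white sample board by its upright black grip and slide it outward along the top of its riser, without lifting it off, until its outer end is level with the two steel posts and midway between them, square to them. So far out the board would tip over the riser's edge, so finish while still holding the grip, with the board lying flat and steady on the riser and touching neither camera nor posts; leave the other things on the bench where they are.

Things in the scene. Friction and masses are not known exactly. Their poses are not given: they have to be found in the camera images.
- riser: Fixed grey painted steel bench riser, 220 mm long (its x) by 110 mm wide (its y), flat top 100 mm above the bench, no rims. Origin: centre of its footprint at bench height. Its x points outward, towards the camera.
- riser_edge (a point): Middle of the riser's outer top edge (110 mm along riser x from its origin, 100 mm up), over which the board is slid.
- board: Loose white plastic board 260 (x) x 70 (y) x 10 mm, 0.3 to 0.6 kg, lying flat on the riser, first 30 to 50 mm over its edge. Origin: centre of its underside. x points outward. Glass dish (52 mm wide, 14 high) fixed on top 95 mm outward of the origin; black grip block at the inner end. Balances about 12 mm outward of the origin: past some 118 mm of overhang it tips unless held.
- board_end (a point): Middle of the board's outer end face (130 mm along board x, half its thickness up).
- board_grip (a point): Hold here: inside the upright black block, 44 mm (board x) by 20 mm (board y), rising 45 mm above the board's top. The point is 105 mm inward of the board's origin, 30 mm above its top, 15 mm below the block's top, 140 mm above the bench. From above, fingers can close along board y (20 mm).
- camera: Fixed upward-looking camera on a dark base 120 (x) x 140 (y) mm: blue housing 64 mm square up to 50 mm, black lens barrel 42 mm wide, top 92 mm above the bench (8 mm below the board's underside). Origin: barrel axis at bench height; x points outward as the riser's within 0.08 rad. Stands 110 to 140 mm beyond the riser's edge, up to 12 mm aside.
- gate (a point): The mark: the point midway between two slim steel posts (10 mm across, 125 mm tall, 110 mm between their axes), 35 mm outward of the barrel's axis, 105 mm above the bench. Axes as the camera's: x outward, y from post to post. The board's outer end belongs here.
- cap: Loose grey round lens cap, 54 mm wide, 30 mm tall, 50 g: a cup mouth down over the barrel, 2.5 mm play all round, skirt 16 mm deep. Origin: centre of its lower rim, 76 mm above the bench while on; z is its axis, up. While on, its top is 6 mm above the board's underside and blocks the board. Hold it across its diameter from above.
- tip_box: Bystander: purple box with a frosted lid, 124 x 89 x 88 mm, off to the robot's right. Origin: centre of its underside.
- tube_rack: Bystander: flat green tube rack, 200 x 110 x 30 mm, off to the robot's left. Origin: centre of its underside.
- reagent_bottle: Bystander: bottle 70 mm across, 150 mm tall, beyond the riser. Origin: centre of its underside.
Mind the look-alikes: they are no part of the job. What is meant by the cap is not purple, and is the smaller of those in its own colour. Of the things that look like the riser, the largest one is meant.

How it is judged:
By the outcome, as a careful person would: the job done as asked, in the order asked, and still so for the second after the job is handed in, while the arm keeps its last pose, push and grip.
It also fails if it takes over 58 s, if anything falls off the work surface, if the arm or the gripper's body presses on something with over 40 N, if the wrist force passes 120 N, or if a joint passes its speed limit or range.

## Working session

There is one attempt and no reset: what is moved stays moved. The work goes in short steps, each a Python script; the robot and the scene stay as the last script left them, time stands still between calls to the robot, and variables do not carry over. Pictures are saved under pics/ and viewed, at most 10 in all, crops included, and the job is handed in when it is done.

```bash
ls; mkdir -p pics; cat > h.py <<'E'
import numpy as np, cv2
from rig import robot
def K(n):
    i=robot.camera_info(n); return 240/np.tan(np.radians(i["vfov"])/2), i["cx"], i["cy"]
def campose(n,pos=None,rot=None):
    i=robot.camera_info(n)
    if n!="wrist": return np.linalg.inv(np.array(i["view"]))
    T=np.eye(4); T[:3,:3]=rot; T[:3,3]=pos
    return T@np.array(i["T_tool_cam"])
def grab(n):
    p,r=np.array(robot.read_position()),np.array(robot.read_tcp_rot())
    im,d=robot.grab_frame(n); return im,d,campose(n,p,r)
def ray(n,T,uv):
    f,cx,cy=K(n); uv=np.atleast_2d(uv).astype(float)
    d=np.c_[(uv[:,0]-cx)/f,(uv[:,1]-cy)/f,np.ones(len(uv))]
    return T[:3,3],d@T[:3,:3].T
def onplane(n,T,uv,z):
    o,d=ray(n,T,uv); return o+d*((z-o[2])/d[:,2])[:,None]
def cloud(n,d,T):
    f,cx,cy=K(n); v,u=np.mgrid[:480,:640]
    P=np.stack([(u-cx)/f*d,(v-cy)/f*d,d],-1)@T[:3,:3].T+T[:3,3]
    P[d<=0]=np.nan; return P
def save(name,im): cv2.imwrite("pics/"+name,im[:,:,::-1])
E
python3 - <<'E'
from h import *
for n in("scene","top"):
    im,d,T=grab(n); save(n+"0.png",im); np.savez(""+n+"0.npz",im=im,d=d,T=T); print(n,K(n),T.round(3).tolist())
print(robot.camera_info("wrist"),robot.camera_info("top").keys(),robot.read_tcp_rot(),robot.read_t())
E
```

```text
pics
scene (np.float64(618.9585994806641), 306.49992653596615, 239.5090912547946) [[0.879, 0.4, -0.261, 0.949], [0.478, -0.743, 0.469, -0.738], [-0.007, -0.537, -0.844, 1.465], [0.0, 0.0, 0.0, 1.0]]
top (np.float64(523.6731533813737), 323.0636680713431, 236.164237042629) [[-0.013, -0.988, 0.152, 0.332], [-1.0, 0.012, -0.005, -0.02], [0.003, -0.152, -0.988, 1.413], [0.0, 0.0, 0.0, 1.0]]
{'vfov': 60.74484280493468, 'cx': 321.9273454843329, 'cy': 238.23954617472688, 'T_tool_cam': array([[-8.82625961e-04, -9.67941801e-01, -2.51173030e-01,
         6.71626701e-02],
       [ 9.99999394e-01, -6.88972180e-04, -8.58931604e-04,
        -3.17258444e-04],
       [ 6.58344574e-04, -2.51173636e-01,  9.67941822e-01,
        -1.57380971e-01],
       [ 0.00000000e+00,  0.00000000e+00,  0.00000000e+00,
         1.00000000e+00]])} dict_keys(['vfov', 'cx', 'cy', 'view']) [[ 9.68439231e-01 -2.49249654e-01 -2.58210438e-04]
 [-2.49249755e-01 -9.68438051e-01 -1.51716888e-03]
 [ 1.28093004e-04  1.53364475e-03 -9.99998816e-01]] 0.1
```

View pics/top0.png

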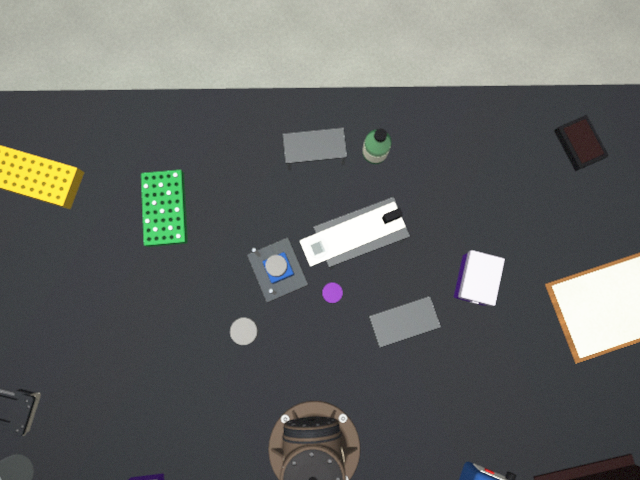

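View pics/scene0.png

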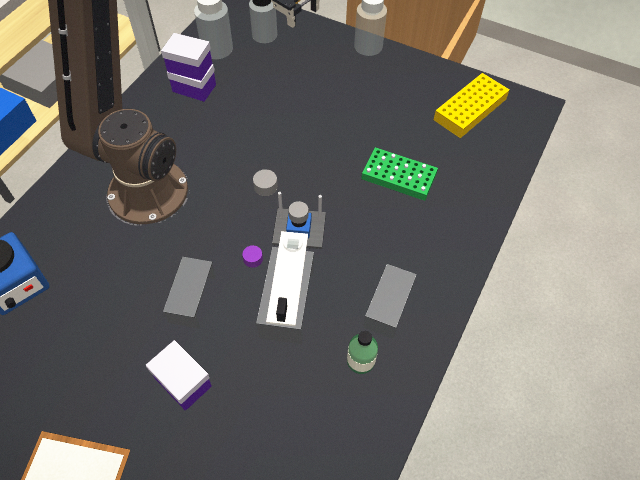

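The top view shows the arm out at lower left. Cap candidates are a grey disc on the camera at (276,265), a larger loose grey disc at (243,331) and a purple disc at (332,293). By the description I choose (276,265). Riser candidates are the slab under the board at (360,232), which is the largest, and plates at (315,145) and (405,321). I choose the one under the board. The board runs from its grip at (392,215) to its end at (307,250), and the posts are at (254,250) and (271,291).

Next I take rough positions from both views.

```bash
cat > m0.py <<'E'
from h import *
z=np.load("top0.npz"); im,d,T=z["im"],z["d"],z["T"]; P=cloud("top",d,T)
for n,(u,v) in dict(cap=(276,265),bigcap=(243,331),purple=(332,293),grip=(392,215),boardmid=(360,232),riser=(404,235),base=(290,287),rack=(163,207),bottle=(377,145),pl1=(315,145),pl2=(405,321),tip=(482,278)).items():
    print(n,P[v-1:v+2,u-1:u+2].reshape(-1,3).mean(0).round(3))
z=np.load("scene0.npz"); Q=cloud("scene",z["d"],z["T"])
for n,(u,v) in dict(cap=(298,211),grip=(282,305),boardmid=(290,270),big=(265,180)).items(): print("s",n,Q[v-1:v+2,u-1:u+2].reshape(-1,3).mean(0).round(3))
print("posts top",onplane("top",T,[(254,250),(271,291)],.125).round(3))
print("posts scene",onplane("scene",z["T"],[(280,194),(320,197)],.125).round(3))
save("crop0.png",cv2.resize(im[190:350,210:420],None,fx=3.5,fy=3.5,interpolation=cv2.INTER_CUBIC))
E
python3 m0.py
```

```text
cap [0.461 0.091 0.107]
bigcap [0.298 0.182 0.042]
purple [ 0.393 -0.049  0.031]
grip [ 0.575 -0.196  0.157]
boardmid [ 0.542 -0.12   0.11 ]
riser [ 0.534 -0.233  0.101]
base [0.411 0.062 0.014]
rack [0.629 0.402 0.03 ]
bottle [ 0.767 -0.169  0.118]
pl1 [ 0.783 -0.009  0.076]
pl2 [ 0.319 -0.231  0.076]
tip [ 0.424 -0.428  0.089]
s cap [0.465 0.085 0.108]
s grip [ 0.58  -0.198  0.156]
s boardmid [ 0.536 -0.085  0.11 ]
s big [0.304 0.176 0.041]
posts top [[0.497 0.144 0.125]
 [0.396 0.102 0.125]]
posts scene [[0.402 0.1   0.125]
 [0.501 0.142 0.125]]
```

View pics/crop0.png

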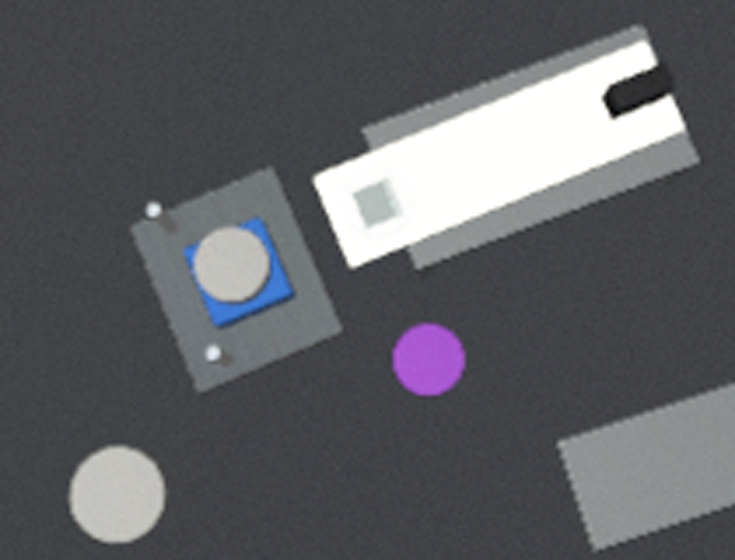

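Crop check: the chosen cap at crop (231,263) is grey, sits on the blue housing between the posts at (153,210) and (213,353), and is smaller than the loose disc at (117,494). Measured heights match: cap top 0.107, board top 0.110, grip top 0.157, riser 0.101, and a post gap of about 0.109. Next come close wrist views.

```bash
cat > m1.py <<'E'
from h import *
a=np.array([-0.384,0.923,0]);
def R(sx): 
    x=sx*a/np.linalg.norm(a); z=np.array([0,0,-1.]); return np.c_[x,np.cross(z,x),z]
for s in(1,-1):
    for p in([.461,.09,.3],[.577,-.197,.3],[.537,-.095,.12],[.461,.09,.08]): print(s,p,np.round(robot.ik(p,R(s)),1) if robot.ik(p,R(s)) is not None else None)
E
python3 m1.py
```

```text
1 [0.461, 0.09, 0.3] [ 35.1  -1.8 -17.    0.  -74.7 167.4]
1 [0.577, -0.197, 0.3] [  -0.5   12.3   -1.3    0.   -76.5 -156.9]
1 [0.537, -0.095, 0.12] [  10.6   13.9  -24.     0.   -52.1 -168. ]
1 [0.461, 0.09, 0.08] [ 35.1  10.2 -35.7   0.  -44.1 167.4]
-1 [0.461, 0.09, 0.3] [ 35.1  -1.8 -17.    0.  -74.7 -12.6]
-1 [0.577, -0.197, 0.3] [ -0.5  12.3  -1.3   0.  -76.5  23.1]
-1 [0.537, -0.095, 0.12] [ 10.6  13.9 -24.    0.  -52.1  12. ]
-1 [0.461, 0.09, 0.08] [ 35.1  10.2 -35.7   0.  -44.1 -12.6]
```

```bash
cat >> h.py <<'E'
def Rt(a,s=-1):
    x=s*np.array([a[0],a[1],0.])/np.hypot(a[0],a[1]); z=np.array([0,0,-1.]); return np.c_[x,np.cross(z,x),z]
A0=np.array([-.384,.923])
E
python3 - <<'E'
from h import *
for k,p in enumerate([(.455,.11,.33),(.50,-.005,.33),(.545,-.115,.33),(.60,-.215,.33)]):
    robot.goto(p,Rt(A0)); robot.dwell(.2)
    im,d,T=grab("wrist"); save(f"w{k}.png",im); np.savez(f"w{k}.npz",im=im,d=d,T=T)
print(robot.read_t())
cv2.imwrite("pics/wm.png",cv2.resize(np.vstack([np.hstack([cv2.imread(f"pics/w{k}.png") for k in r]) for r in((0,1),(2,3))]),(800,600),interpolation=cv2.INTER_AREA))
E
```

```text
4.9667
```

View pics/wm.png

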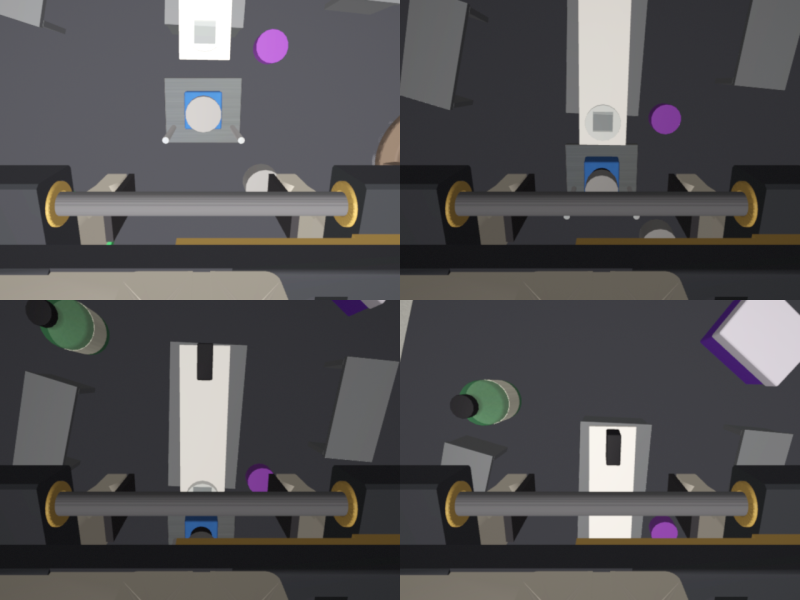

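The mosaic (tiles half size, 0.625×) shows w0 with the cap at (203,113), post tops at (166,140) and (241,140), and the board end at y≈58. w1 shows the whole outer part of the board. w2 and w3 show the grip top near (205,347) and (613,435). The lines look nearly parallel. Next I measure.

```bash
cat > m2.py <<'E'
from h import *
def tri(obs):
    A=np.zeros((3,3));b=np.zeros(3);r=[]
    for o,d in obs:
        d=d/np.linalg.norm(d);M=np.eye(3)-np.outer(d,d);A+=M;b+=M@o
    return np.linalg.solve(A,b)
W=[np.load(f"w{k}.npz") for k in range(4)]
W=[(w["im"],w["d"],w["T"]) for w in W]
C=[cloud("wrist",d,T) for _,d,T in W]
z=np.load("top0.npz"); tim,td,tT=z["im"],z["d"],z["T"]
def cen(m):
    n,l,s,c=cv2.connectedComponentsWithStats(m.astype(np.uint8)); i=1+np.argmax(s[1:,4]); return c[i],l==i
def near(P,c,r): return np.hypot(P[...,0]-c[0],P[...,1]-c[1])<r
# cap
P=C[0]; m=near(P,(.461,.09),.05)&(P[...,2]>.095)&(P[...,2]<.118); c,m=cen(m)
(u,v),r=cv2.minEnclosingCircle(np.argwhere(m)[:,::-1].astype(np.float32))
print("cap w0 px",c,"depth mean",P[m].mean(0),"plane.106",onplane("wrist",W[0][2],c,.106),"r",r)
Pt=cloud("top",td,tT); mt=near(Pt,(.461,.09),.05)&(Pt[...,2]>.095)&(Pt[...,2]<.118); ct,mt=cen(mt)
o1,d1=ray("wrist",W[0][2],c);o2,d2=ray("top",tT,ct)
print("cap top-cam",Pt[mt].mean(0),onplane("top",tT,ct,.106),"tri",tri([(o1,d1[0]),(o2,d2[0])]))
# posts
posts=[]
for k in(0,1):
    im=W[k][0].astype(int); s=[]
    for u0,v0 in([(265,224),(386,224)] if k==0 else [(266,346),(378,346)]):
        g=im[v0-12:v0+13,u0-12:u0+13].min(2); m=g>0.75*g.max(); c,m=cen(m); s.append(c+[u0-12,v0-12]); 
    posts.append(s); q=onplane("wrist",W[k][2],s,.125); print("posts",k,np.round(s,1),q.round(4),np.linalg.norm(q[0]-q[1]))
for j in(0,1):
    print("tri post",tri([(ray("wrist",W[k][2],posts[k][j])[0],ray("wrist",W[k][2],posts[k][j])[1][0]) for k in(0,1)]))
# board & grip
for k in(1,2,3):
    P=C[k]; m=(P[...,2]>.103)&(P[...,2]<.117)&near(P,(.52,-.09),.22)&(W[k][0].min(2)>130); c,m=cen(m)
    rc=cv2.minAreaRect(np.argwhere(m)[:,::-1].astype(np.float32)); q=onplane("wrist",W[k][2],cv2.boxPoints(rc),.11); print("board",k,P[m][:,2].mean().round(4),cv2.boxPoints(rc).round(0).tolist(),q.round(4).tolist())
g=[]
for k in(2,3):
    P=C[k]; m=(P[...,2]>.148)&(P[...,2]<.165)&near(P,(.577,-.197),.06)&(W[k][0].max(2)<90); c,m=cen(m)
    rc=cv2.minAreaRect(np.argwhere(m)[:,::-1].astype(np.float32)); q=onplane("wrist",W[k][2],cv2.boxPoints(rc),.155)
    print("grip",k,P[m].mean(0).round(4),np.round(rc[0],1),q.round(4).tolist(),q.mean(0).round(4)); g.append((ray("wrist",W[k][2],rc[0])[0],ray("wrist",W[k][2],rc[0])[1][0]))
print("grip tri",tri(g))
E
python3 m2.py
```

```text
cap w0 px [324.67774343 182.45981453] depth mean [0.46092394 0.090012   0.10524319] plane.106 [[0.46100809 0.08982445 0.106     ]] r 29.094772338867188
cap top-cam [0.46019031 0.09085757 0.10709108] [[0.46027753 0.09095284 0.106     ]] tri [0.46077213 0.0909518  0.10015388]
posts 0 [[264.6 224. ]
 [385.4 224.3]] [[0.4977 0.1433 0.125 ]
 [0.3966 0.1015 0.125 ]] 0.10940284359638368
posts 1 [[266.1 347.2]
 [377.9 347.3]] [[0.4978 0.1443 0.125 ]
 [0.3963 0.1021 0.125 ]] 0.10983177804466022
tri post [0.49778908 0.1426472  0.12772987]
tri post [0.39706076 0.10122729 0.12695899]
board 1 0.1093 [[285.0, 231.0], [285.0, 0.0], [369.0, 0.0], [369.0, 231.0]] [[0.5232, 0.0316, 0.11], [0.5947, -0.1515, 0.11], [0.5305, -0.1783, 0.11], [0.4497, 0.001, 0.11]]
board 2 0.1094 [[287.0, 72.0], [367.0, 72.0], [367.0, 306.0], [287.0, 306.0]] [[0.618, -0.2101, 0.11], [0.5544, -0.2367, 0.11], [0.465, -0.038, 0.11], [0.5385, -0.0073, 0.11]]
board 3 0.1093 [[301.0, 306.0], [303.0, 201.0], [376.0, 202.0], [375.0, 307.0]] [[0.5808, -0.1127, 0.11], [0.6187, -0.2115, 0.11], [0.5548, -0.2368, 0.11], [0.5125, -0.1397, 0.11]]
grip 2 [ 0.5768 -0.2007  0.1542] [327.5  98. ] [[0.5936, -0.2162, 0.155], [0.5761, -0.2235, 0.155], [0.5593, -0.1845, 0.155], [0.5774, -0.1769, 0.155]] [ 0.5766 -0.2003  0.155 ]
grip 3 [ 0.5778 -0.2017  0.1542] [341.  238.5] [[0.5945, -0.2176, 0.155], [0.5777, -0.2246, 0.155], [0.5606, -0.1856, 0.155], [0.578, -0.1784, 0.155]] [ 0.5777 -0.2016  0.155 ]
grip tri [ 0.57698153 -0.20086449  0.15011997]
```

```bash
cat > go1.py <<'E'
from h import *
A=np.array([-.383,.924]); R=Rt(A); c=np.array([.4607,.0903])
f=lambda t: print(t,np.round(robot.read_force(),2),"w",round(robot.read_grip_width(),3),"ff",round(robot.read_finger_force(),1),"p",np.round(robot.read_position(),4),"t",round(robot.read_t(),2),flush=True)
robot.goto([*c,.19],R); robot.servo_line([*c,.081],speed=.1); f("down")
robot.move_gripper(.3); f("grip")
assert .5<robot.read_grip_width()<.7
robot.servo_line([*c,.115],speed=.06); f("lift"); robot.servo_line([*c,.185],speed=.15)
robot.goto([.45,.29,.185],R); robot.dwell(.2); f("over")
robot.servo_line([.45,.29,.03],speed=.15); robot.servo_line([.45,.29,.0075],speed=.03); f("low")
E
python3 go1.py; python3 - <<'E'
from h import *
# board edges rowwise
for k in(1,2,3):
    w=np.load(f"w{k}.npz"); im,d,T=w["im"],w["d"],w["T"]; P=cloud("wrist",d,T)
    m=(P[...,2]>.100)&(P[...,2]<.130)&(im.min(2)>125)&(np.hypot(P[...,0]-.52,P[...,1]+.09)<.22)
    n,l,s,c=cv2.connectedComponentsWithStats(m.astype(np.uint8)); m=l==1+np.argmax(s[1:,4])
    rows=[v for v in range(480) if m[v].sum()>50][8:-12]
    L=onplane("wrist",T,[(np.flatnonzero(m[v])[0]-.5,v) for v in rows],.11);Rr=onplane("wrist",T,[(np.flatnonzero(m[v])[-1]+.5,v) for v in rows],.11)
    out=[]
    for E in(L,Rr):
        vx,vy,x0,y0=cv2.fitLine(E[:,:2].astype(np.float32),cv2.DIST_HUBER,0,1e-4,1e-4).ravel(); s=np.sign(vy); out.append((vx*s,vy*s,x0,y0))
    w_=abs((out[1][2]-out[0][2])*out[0][1]-(out[1][3]-out[0][3])*out[0][0])
    e=onplane("wrist",T,[(320,np.flatnonzero(m.any(1))[[0,-1]][1]+.5)],.11)
    print(k,np.round(out,4).tolist(),"width",w_,"end",e,"rows",rows[0],rows[-1])
E
```

```text
down [-0.63 -0.16 -0.01] w 0.999 ff 0.0 p [0.4611 0.0905 0.0815] t 7.57
grip [-0.65  0.05  2.17] w 0.608 ff 30.0 p [0.4607 0.0903 0.0811] t 8.22
lift [ 0.33  0.21 -0.63] w 0.608 ff 30.0 p [0.4606 0.0903 0.115 ] t 8.94
over [-0.14  0.4   0.27] w 0.608 ff 30.0 p [0.4502 0.2891 0.1849] t 10.57
low [-0.19 -0.53 -1.03] w 0.609 ff 30.0 p [0.4501 0.2901 0.0076] t 12.66
1 [[-0.3727000057697296, 0.9279999732971191, 0.5733000040054321, -0.09669999778270721], [-0.3686000108718872, 0.9296000003814697, 0.4948999881744385, -0.08950000256299973]] width 0.07003543 end [[0.49241288 0.01930947 0.11      ]] rows 8 219
2 [[-0.3709000051021576, 0.9286999702453613, 0.5809999704360962, -0.11569999903440475], [-0.3709999918937683, 0.928600013256073, 0.519599974155426, -0.1509999930858612]] width 0.0701299 end [[ 0.5080064 -0.0194384  0.11     ]] rows 81 293
3 [[-0.36010000109672546, 0.9329000115394592, 0.5950000286102295, -0.14880000054836273], [-0.37139999866485596, 0.9284999966621399, 0.5339000225067139, -0.1890999972820282]] width 0.07151348 end [[ 0.56301721 -0.11947989  0.11      ]] rows 210 294
```

```bash
cat >> h.py <<'E'
f=lambda t: print(t,np.round(robot.read_force(),2),"w",round(robot.read_grip_width(),3),"ff",round(robot.read_finger_force(),1),"p",np.round(robot.read_position(),4),"t",round(robot.read_t(),2),flush=True)
E
cat > go2.py <<'E'
from h import *
z=.0075
f0=np.mean([robot.read_force()[2] for _ in range(5)])
while z>.003:
    z-=.001; robot.servo_line([.45,.29,z],speed=.01); F=robot.read_force()[2]-f0; print(round(z,4),round(F,2))
    if abs(F)>2: break
robot.move_gripper(.8); f("rel"); robot.servo_line([.45,.29,.05],speed=.05)
robot.servo_line([.45,.29,.26],speed=.2)
robot.goto([.515,.06,.30],Rt(np.array([-.371,.9286])))
robot.dwell(.15); im,d,T=grab("wrist"); save("w5.png",im); np.savez("w5.npz",im=im,d=d,T=T)
im,d,T=grab("top"); save("t5.png",im); np.savez("t5.npz",im=im,d=d,T=T); f("end")
cv2.imwrite("pics/m5.png",np.hstack([cv2.resize(cv2.imread("pics/w5.png"),(400,300)),cv2.resize(cv2.imread("pics/t5.png")[150:360,130:410],(400,300))]))
E
python3 go2.py
```

```text
0.0065 0.33
0.0055 -0.02
0.0045 7.36
rel [ 0.56  0.54 -0.82] w 0.803 ff 0.0 p [0.45   0.29   0.0044] t 13.97
end [-0.12 -0.19 -0.01] w 0.803 ff 0.0 p [0.5149 0.061  0.2997] t 17.43
```

View pics/m5.png

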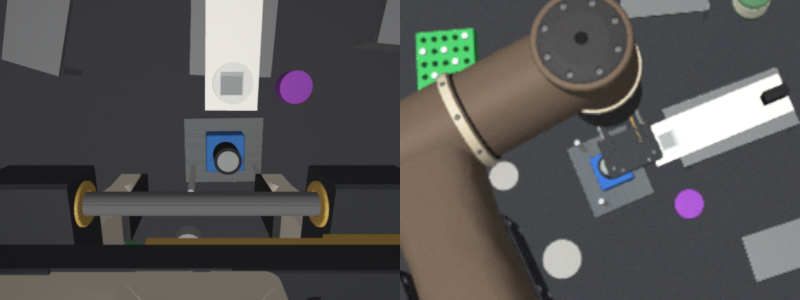

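The cap now stands on the bench at about (0.45,0.29), seen at (503,177) in the right tile. The lens barrel is bare at (228,158) in the left tile, and the board is undisturbed. The board checks out: measured width 70 mm, and grip to end 235.8 mm against the stated 235. Next I grasp the grip.

```bash
cat > go3.py <<'E'
from h import *
Rb=Rt(np.array([-.371,.9286])); g=np.array([.577,-.2010])
robot.goto([*g,.24],Rb); robot.servo_line([*g,.121],speed=.12); f("down")
robot.move_gripper(.1); f("grip"); print(np.round(robot.read_ft_torque(),2))
robot.servo_line([*g,.1205],speed=.02); f("press")
im,d,T=grab("wrist"); np.savez("w6.npz",im=im,d=d,T=T); save("w6.png",im)
im,d,T=grab("top"); np.savez("t6.npz",im=im,d=d,T=T); save("t6.png",im)
im,d,T=grab("scene"); np.savez("s6.npz",im=im,d=d,T=T); save("s6.png",im)
cv2.imwrite("pics/m6.png",np.hstack([cv2.resize(cv2.imread("pics/s6.png")[150:360,180:460],(400,300)),cv2.resize(cv2.imread("pics/t6.png")[150:360,170:450],(400,300))]))
E
python3 go3.py
```

```text
down [ 0.38 -0.08  0.17] w 0.803 ff 0.0 p [ 0.5776 -0.201   0.1219] t 19.64
grip [ 0.83  0.08 -0.81] w 0.225 ff 30.0 p [ 0.577 -0.201  0.121] t 20.49
[0.03 0.04 0.07]
press [-1.96  0.59  5.75] w 0.228 ff 30.0 p [ 0.577 -0.201  0.121] t 20.74
```

View pics/m6.png

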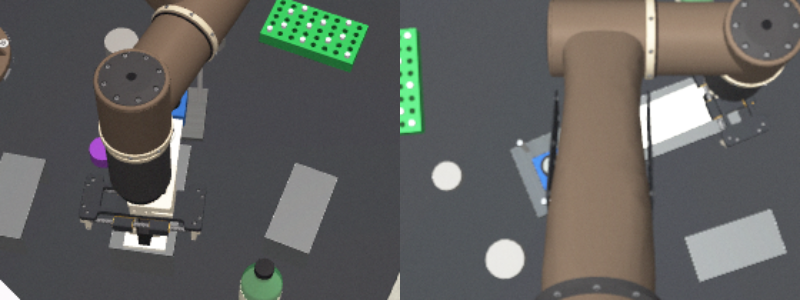

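Grasp confirmed at 19.8 mm width, with a press of about 6 N. The arm hides part of the board in both fixed views, but both posts are still visible in the top view at (520,143) and (544,201). Next I slide.

```bash
cat > go4.py <<'E'
from h import *
A=np.array([-.383,.924]); gate=np.array([.4471,.1227]); end=gate-.235*A; st=np.array([.577,-.2010])
print("end",end)
for s in(.3,.6,.85,1.0):
    p=st+(end-st)*s; a=np.array([-.371,.9286])*(1-min(1,s*1.1))+A*min(1,s*1.1)
    robot.servo_line([*p,.1205],Rt(a),speed=.04); f(s); print(np.round(robot.read_ft_torque(),2))
robot.dwell(.3); f("end")
for n in("top","scene","wrist"):
    im,d,T=grab(n); np.savez(n[0]+"7.npz",im=im,d=d,T=T); save(n[0]+"7.png",im)
cv2.imwrite("pics/m7.png",np.hstack([cv2.resize(cv2.imread("pics/s7.png")[150:360,180:460],(400,300)),cv2.resize(cv2.imread("pics/t7.png")[150:360,170:450],(400,300))]))
E
python3 go4.py
```

```text
end [ 0.537105 -0.09444 ]
0.3 [ 0.17 -2.3   7.25] w 0.224 ff 30.0 p [ 0.5652 -0.1683  0.121 ] t 21.89
[-0.49 -0.02  0.09]
0.6 [-0.66 -2.01  8.16] w 0.223 ff 30.0 p [ 0.5532 -0.1365  0.1209] t 22.89
[-0.58 -0.08  0.08]
0.85 [ 0.06 -0.84  7.88] w 0.223 ff 30.0 p [ 0.5431 -0.1098  0.1209] t 23.75
[-0.5  -0.04  0.13]
1.0 [ 0.38 -0.59  7.9 ] w 0.227 ff 30.0 p [ 0.5371 -0.0937  0.1209] t 24.32
[-0.25  0.09  0.07]
end [ 0.72 -0.97  7.75] w 0.224 ff 30.0 p [ 0.5371 -0.0937  0.1209] t 24.62
```

View pics/m7.png

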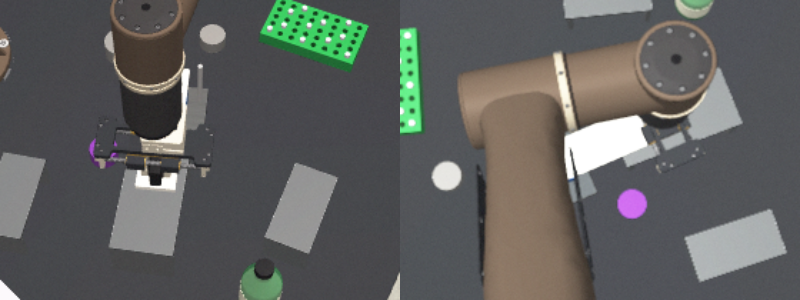

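View pics/w7.png

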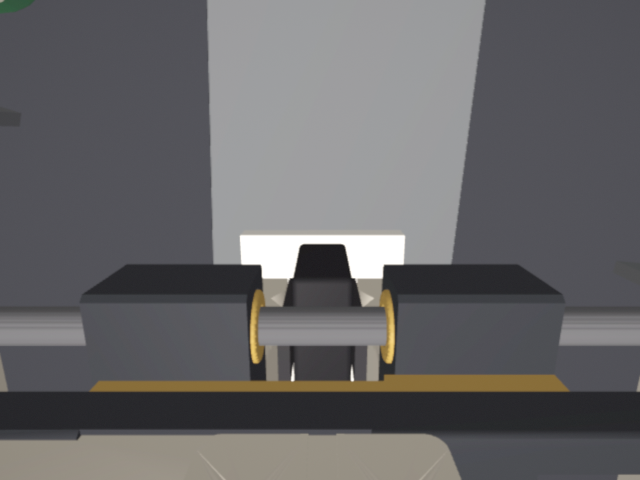

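The wrist view shows the board's inner end at row ~235, columns 241–404, flat on the riser and with the grip between the fingers. The fixed views show the board's lower edge in the top view (570,180)–(640,155) of the tile; the posts are mostly hidden there. Next I use the visible edges to check the end position and yaw.

```bash
python3 - <<'E'
from h import *
A=np.array([-.383,.924]); N=np.array([.924,.383]); gate=np.array([.4471,.1227])
def loc(p): p=p[:,:2]-gate; return np.c_[p@A,p@N].round(4)
w=np.load("w7.npz"); im,d,T=w["im"],w["d"],w["T"]; g=im.min(2).astype(int)
for col in (250,300-20,350+20,395):
    c=g[215:262,col]; print(col,c[8:34].tolist())
P=cloud("wrist",d,T); print("z board/riser/blocktop",P[250,265],P[180,340],P[256,322])
print("row 231,236 at top/bottom plane: ",loc(onplane("wrist",T,[(241,236),(404,236)],.11)).tolist(),loc(onplane("wrist",T,[(241,231),(404,231)],.10)).tolist())
for n in "ts":
    q=np.load(n+"7.npz"); nm=dict(t="top",s="scene")[n]; im,d,T=q["im"],q["d"],q["T"]; P=cloud(nm,d,T)
    m=(im.min(2)>150)&(P[...,2]>.095)&(P[...,2]<.122)
    L=(P[...,:2]-gate)@A; M=(P[...,:2]-gate)@N; m&=(L>-.3)&(L<.1)&(abs(M)<.06)
    v,u=np.nonzero(m); q2=loc(onplane(nm,T,np.c_[u,v],.11))
    for lo in np.arange(-.27,.04,.02):
        b=q2[(q2[:,0]>=lo)&(q2[:,0]<lo+.02)]
        if len(b)>4: print(n,round(lo+.01,3),len(b),"n range",b[:,1].min(),b[:,1].max(),"L max",b[:,0].max())
E
```

```text
250 [158, 158, 158, 158, 158, 158, 159, 159, 160, 160, 161, 179, 229, 255, 255, 255, 255, 255, 255, 255, 255, 255, 255, 255, 255, 255]
280 [158, 158, 158, 158, 158, 158, 160, 160, 160, 160, 162, 179, 229, 255, 255, 255, 255, 255, 255, 255, 255, 255, 255, 255, 255, 255]
370 [157, 157, 157, 156, 157, 157, 159, 160, 160, 159, 161, 179, 228, 255, 255, 255, 255, 255, 255, 255, 255, 255, 255, 255, 255, 255]
395 [156, 156, 156, 156, 156, 156, 159, 160, 160, 160, 162, 179, 228, 255, 255, 255, 255, 255, 255, 255, 255, 255, 255, 255, 255, 255]
z board/riser/blocktop [ 0.56670703 -0.10096277  0.11027776] [ 0.54787271 -0.13962314  0.09897937] [ 0.54558216 -0.11361241  0.13073491]
row 231,236 at top/bottom plane:  [[-0.2586, 0.0349], [-0.2586, -0.0343]] [[-0.2583, 0.0368], [-0.2583, -0.0362]]
t -0.26 41 n range -0.0537 -0.0362 L max -0.2501
t -0.24 56 n range -0.0537 -0.0359 L max -0.2301
t -0.22 6 n range -0.0527 -0.0359 L max -0.2283
t -0.2 192 n range -0.0557 0.0232 L max -0.19
t -0.18 255 n range -0.055 0.0275 L max -0.17
t -0.16 252 n range -0.0544 0.0311 L max -0.1501
t -0.14 218 n range -0.0347 0.0353 L max -0.1301
t -0.12 223 n range -0.0347 0.036 L max -0.11
t -0.1 222 n range -0.0347 0.0359 L max -0.09
t -0.08 191 n range -0.0347 0.0358 L max -0.0703
t -0.06 72 n range -0.0347 0.0211 L max -0.0523
s -0.26 133 n range -0.0558 0.0514 L max -0.2501
s -0.24 124 n range -0.0553 0.0522 L max -0.2311
s -0.22 13 n range -0.0326 0.0529 L max -0.2207
s -0.06 26 n range 0.0275 0.0371 L max -0.0501
s -0.04 27 n range 0.0258 0.0371 L max -0.0303
s -0.02 29 n range 0.0237 0.0371 L max -0.0103
s 0.0 19 n range 0.023 0.0365 L max 0.0027
```

Board end is within about 1–2 mm of the gate, centred to under 1 mm, square, flat and held down by about 8 N. I am handing it in.

```bash
python3 -c "
from h import *
f('final'); print(robot.job_done())"
```

```text
final [ 0.69 -0.7   7.63] w 0.228 ff 30.0 p [ 0.5371 -0.0937  0.1209] t 24.77
the job is handed in; nothing more can be done
None
```

The job is handed in at 24.8 s: the cap stands mouth down on the bench at about (0.45, 0.29), and the board is held flat on the riser with its outer end measured 1–2 mm past the line of the posts, centred to under 1 mm and square to them (the arm hid the posts in the last views, so this rests on their earlier measured positions).

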